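# Switch on the dust extractor at the polishing bench

### The job

Polishing is about to start: switch on the dust extractor, the larger box with the round perforated intake in its lid, by flipping its toggle lever right over towards the intake until it clicks and stays over. Leave the similar toggle on the handpiece controller, the smaller box with the dial and the handpiece, switched off.

Things in the scene. Friction and masses are not known exactly. Their poses are not given: they have to be found in the camera images.
- extractor: dust extractor, fixed: grey box 200 (x) x 180 (y) x 90 mm high; flat top with a round perforated steel intake 116 mm wide, 3 mm proud, centred at x +33. Origin: centre of its underside, on the bench; z up; x points from toggle to intake, away from the robot within 30 degrees. Toggle pivot at x -62, y 0, z 100 mm, in a bush 26 mm wide ending at z 102
- extractor_toggle (a joint): its lever, 70 mm from pivot to end, 9 mm thick, outer 40 mm a black sleeve 14 mm thick. Swings in the box's x-z plane, rad: 0 off, leaning 26 degrees to -x (end 27 mm to -x, 63 mm above pivot); 0.45 upright; 0.9 on, leaning 26 degrees to +x. A spring snaps it from the middle to either end and holds it; about 6 N at the end moves it. Push it just past upright and it jumps over
- controller: handpiece controller, fixed beside the extractor on either side, 30 mm or more clear: grey box 150 (x) x 130 (y) x 75 mm high with a black dial 42 mm wide and a steel handpiece in a rest (top at z 108). Origin: centre of its underside, on the bench; z up; x away from the robot within 30 degrees. Pivot of its toggle at x -42, y 0, z 85 mm
- controller_toggle (a joint): the controller's toggle, the same lever and joint values as the extractor's: 0 = off, 0.9 = on; it must stay off

How it is judged:
By the outcome, as a careful person would: the job done as asked, in the order asked, and still so for the second after the job is handed in, with the robot touching nothing.
It also fails if it takes over 32 s, if anything falls off the work surface, if the arm or the gripper's body presses on something with over 40 N, if the wrist force passes 120 N, or if a joint passes its speed limit or range.

### The arm

A 6-joint arm with a two-finger parallel gripper is mounted at the origin on the work surface. World frame = base frame: x ahead of the robot, y to its left, z up, the work surface at z = 0. Lengths are in m, angles in rad, forces in N, time in s.
With the tool pointing down it reaches from about 0.35 to 0.725 m from the base axis. Payload 6 kg.
Tool frame: the origin (TCP) lies between the finger pads; the fingertips stand 19 mm ahead of it and the grasp point (between the pads) is the TCP; z points along the fingers, y is the direction in which the jaws open and shut (so a half turn about z gives the same grasp; the last joint's range is limited). The gripper opens to 85 mm and grips with 20 to 120 N. Pads are 22 mm wide; open, the fingers measure 114 mm over their backs; the gripper's body (76 mm by 85 mm) begins 54 mm behind the grasp point. The pads swing forward as they close: fully open they stand 13 mm farther back than shut.
Start: joints at [-0.931, 0.04, 0.085, 0, -1.615, -0.334], TCP at [0.181, -0.572, 0.25] pointing down, gripper open.
Joint ranges: [-2.56, 2.56], [-1.29, 2.01], [-1.08, 1.49], [-3.29, 1.98], [-2.81, -0.18], [-2.99, 2.99]. Speed limits (rad/s): [2.57, 2.57, 3.01, 3.14, 3.14, 3.14].

### API

Orientations are given as a unit quaternion [w, x, y, z].
In Python, from rig import monitor, eyes, ctrl gives the robot as it stands.
- The arm moves only by the tool move_arm, never from a script. Its argument "plan" is text: rows parted by semicolons, each of 5 numbers parted by spaces: the opening, from 0 (shut) to 1 (fully open), then the shift along the tool's x, y, z in cm, then the turn about the tool's z in degrees. In form: gripper x y z roll; .... A call has 1 to 8 rows; each row is the pose to reach, as a shift and turn from the pose commanded when the call began, along the tool's axes at that moment; what a row does not reach only later rows make up. A row lasts 1/12 s, in which the tool goes at most 41.7 mm and 7.16 degrees, less where a joint would pass 70% of its speed; a pose out of reach is approached as far as the arm can. A call with a gripper value outside its range is refused whole. The fingers move at their own pace and stop on an object; the grip force is fixed at half the most. Time passes only in rows, so rows that repeat a pose let the fingers close. It gives the time, the measured TCP pose, the force and the opening at its end, in the units of the state.
- monitor.observe(): the state, without advancing time (a new reading comes with each control period).
- eyes.snapshot(name): name is "scene" or "side" or "wrist"; returns (picture, depth): 384x512x3 uint8, red, green, blue; 384x512 float32, m along the optical axis (not along the pixel's ray), 0 where there is no reading.
- eyes.camera_info(name): a dict with "vfov" (degrees; the focal length in pixels is half the picture's height over the tangent of half this angle, whatever the lens; pixels are square), "cx", "cy" (the principal point, pixels), "D" ([k1, k2, p1, p2, k3] as OpenCV has them; the pictures are not rectified), "R" (3x3) and "t" (3): a world point X has camera coordinates R X + t. Camera axes: x right, y down, z forward; pixel columns grow to the right and rows downward; lengths in m; the calibration is good to about 2 mm. A picture is of the moment at which its call begins: read the wrist's pose just before it. camera_info takes no time and is no camera call; for the wrist camera it gives the pose at the moment of the call.
- ctrl.job_done(): hands the job in, once; it reports no verdict.
The state is a dict: "clock": time; "joints": joint angles; "joint_vel": joint speeds; "effort": joint torques, N m; "eef_pos": TCP position; "eef_rot": TCP orientation; "wrist_force": force on the tool from outside, world axes, zero at the start; "moment": the same for the moment, N m; "opening": finger opening in m.
Only numpy, scipy, OpenCV 4.12 (cv2) and the standard library are available. Lean on these libraries where they do the work, as an engineer would, in place of code of your own. Each camera call takes 0.05 s, during which the arm holds its last target.

## Working session

There is one attempt and no reset: what is moved stays moved. The work goes in short steps, Python scripts to look and compute and a tool call to move; the robot and the scene stay as the last step left them, time stands still between calls to the robot, and variables do not carry over. Pictures are saved under pics/ and viewed, and the job is handed in when it is done.

Besides the shell and the picture viewer there is one more tool, called after "Request:" as name(argument=value, ...), one argument or row to a line, values as JSON. move_arm: Moves the arm, as the interface text tells. Its arguments: {"type":"object","properties":{"plan":{"type":"string"}},"required":["plan"]}

```bash
mkdir -p pics; python3 - <<'E'
from rig import monitor, eyes, ctrl
import cv2,numpy as np
s=monitor.observe();print(s)
for n in("scene","side"):
    p,d=eyes.snapshot(n);np.savez(f"{n}0.npz",p=p,d=d,**{k:np.array(v) for k,v in eyes.camera_info(n).items()})
    print(n,eyes.camera_info(n))
    cv2.imwrite(f"pics/{n}0.png",p[...,::-1])
E
```

```text
{'clock': 0.0, 'joints': array([-9.31295648e-01,  4.08201088e-02,  8.38219265e-02, -4.85218190e-04,
       -1.61551227e+00, -3.33715504e-01]), 'joint_vel': array([-8.32036578e-04, -1.03411436e-03,  6.35980128e-04,  8.38919571e-04,
        3.34169401e-04,  1.61135069e-05]), 'effort': array([-2.90707021e-04, -3.68209398e+01,  3.47409260e+01,  6.93234041e+00,
       -5.40347202e-03,  2.74735818e-06]), 'eef_pos': array([ 0.18063207, -0.57185335,  0.24927603]), 'eef_rot': array([-1.86546216e-04, -1.52308063e-01,  9.88332667e-01,  8.70919619e-04]), 'wrist_force': array([ 0.46497797,  0.00265093, -0.13175833]), 'moment': array([-0.00641527,  0.01630468,  0.00723108]), 'opening': 0.08560028693934442}
scene {'vfov': 56.63255166717686, 'cx': 252.2258688793693, 'cy': 194.46348182262415, 'D': array([-0.05757915,  0.        ,  0.        ,  0.        ,  0.        ]), 'R': array([[ 0.03318516,  0.99927072, -0.01888829],
       [ 0.6110069 , -0.03523968, -0.79084052],
       [-0.7909294 ,  0.01470329, -0.61173074]]), 't': array([-0.00338412, -0.30317964,  1.33031626])}
side {'vfov': 53.81310926423779, 'cx': 254.3580452915404, 'cy': 188.72467131778802, 'D': array([-0.07434674,  0.        ,  0.        ,  0.        ,  0.        ]), 'R': array([[ 0.9991565 , -0.03924949,  0.01207325],
       [-0.00832331, -0.4814724 , -0.87642173],
       [ 0.04021204,  0.87558198, -0.48139296]]), 't': array([-0.57811026,  0.07410645,  0.81313517])}
```

View pics/scene0.png

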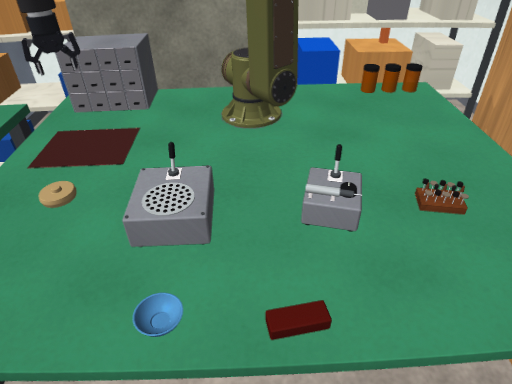

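View pics/side0.png

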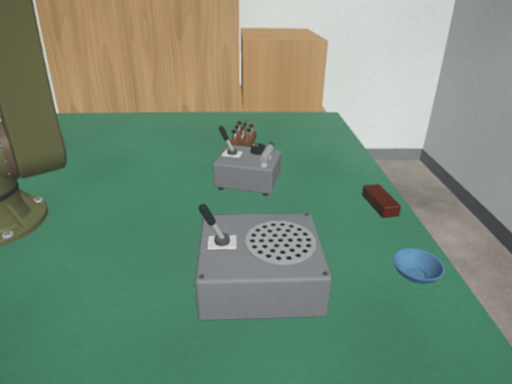

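The scene view shows the extractor at about (172,200) with its lever at (172,158). The controller is at (333,197) with its lever at (338,160). In the side view the extractor's top spans about (200–322, 215–280), with the lever from (222,240) to (205,212). Both levers lean towards the robot, so both are off.

```bash
cat > h.py <<'E'
import numpy as np,cv2
def K(i,h=384):
    f=h/2/np.tan(np.radians(float(i['vfov']))/2);return np.array([[f,0,float(i['cx'])],[0,f,float(i['cy'])],[0,0,1]])
def ray(i,uv):
    n=cv2.undistortPoints(np.array(uv,float).reshape(-1,1,2),K(i),np.array(i['D'])).reshape(-1,2)
    R=np.array(i['R']);t=np.array(i['t'])
    return -R.T@t,np.c_[n,np.ones(len(n))]@R   # origin, dirs (depth-scaled)
def onplane(i,uv,z):
    o,d=ray(i,uv);return o+d*((z-o[2])/d[:,2])[:,None]
def cloud(i,d):
    v,u=np.mgrid[:d.shape[0],:d.shape[1]]
    o,r=ray(i,np.c_[u.ravel(),v.ravel()]);P=o+r*d.ravel()[:,None];P[d.ravel()<=0]=np.nan
    return P.reshape(*d.shape,3)
def tri(i1,uv1,i2,uv2):
    o1,d1=ray(i1,uv1);o2,d2=ray(i2,uv2);d1=d1[0];d2=d2[0]
    s=np.linalg.lstsq(np.c_[d1,-d2],o2-o1,rcond=None)[0]
    a=o1+s[0]*d1;b=o2+s[1]*d2;return (a+b)/2,np.linalg.norm(a-b)
E
python3 - <<'E'
from h import *
for n in("scene","side"):
    i=np.load(f"{n}0.npz");P=cloud(i,i['d']);p=i['p']
    for nm,zt,box in(("ext",.09,None),("ctl",.075,None)):
        m=(abs(P[...,2]-zt)<.006)&(P[...,0]>.3)&(P[...,0]<.9)
        m=cv2.morphologyEx(m.astype(np.uint8),cv2.MORPH_OPEN,np.ones((3,3)))
        nn,L,st,c=cv2.connectedComponentsWithStats(m)
        for k in range(1,nn):
            if st[k,4]>300:
                cs,_=cv2.findContours((L==k).astype(np.uint8),0,2)
                q=P[L==k];r=cv2.minAreaRect((q[:,:2]*1000).astype(np.float32));
                # contour on plane
                cc=onplane(i,np.vstack(cs).reshape(-1,2),zt);r2=cv2.minAreaRect((cc[:,:2]*1000).astype(np.float32))
                print(n,nm,st[k],"zmed",np.median(q[:,2]),r,r2)
    # lever points: z in 0.11..0.2
    m=(P[...,2]>.105)&(P[...,2]<.22)&(P[...,0]>.3)&(P[...,0]<.8)&(abs(P[...,1])<.5)
    nn,L,st,c=cv2.connectedComponentsWithStats(m.astype(np.uint8))
    for k in range(1,nn):
        if st[k,4]>20:
            q=P[L==k];top=q[q[:,2]>q[:,2].max()-.015]
            print(n,"lever",st[k],c[k],"min",q.min(0),"max",q.max(0),"top",np.median(top,0))
E
```

```text
scene ext [ 123  166   89   56 4000] zmed 0.08907286113916849 ((582.27734375, -202.43927001953125), (203.47044372558594, 178.90408325195312), 0.6702799797058105) ((586.1102294921875, -201.20852661132812), (199.5725860595703, 178.10073852539062), 0.6425938606262207)
scene ctl [308 167  54  27 752] zmed 0.07380928806810605 ((540.1704711914062, 186.49545288085938), (127.90422058105469, 89.42503356933594), 72.99150848388672) ((544.2914428710938, 185.22662353515625), (125.76484680175781, 86.4424057006836), 73.93598175048828)
scene ctl [304 193  58  18 684] zmed 0.07348178009725947 ((623.177978515625, 164.67889404296875), (128.53152465820312, 51.86796188354492), 80.8451919555664) ((627.8998413085938, 163.2841796875), (127.78412628173828, 54.15041732788086), 82.83516693115234)
scene lever [168 142   7  28 136] [171.55882353 153.82352941] min [ 0.4897591  -0.21056456  0.10534409] max [ 0.52093546 -0.1967935   0.16326582] top [ 0.49549777 -0.20283737  0.15532576]
scene lever [334 144   8  20 107] [337.6635514  153.14953271] min [0.49888379 0.18542983 0.10519299] max [0.52294587 0.20136041 0.1
[... 861 characters left out ...]
96.6320343017578, 6.419311046600342), 0.28205904364585876) ((578.4892578125, -292.2554626464844), (196.39248657226562, 12.8379545211792), 0.5667039752006531)
side lever [219 125  12  19 102] [223.98039216 133.91176471] min [0.4966858  0.18636396 0.10617179] max [0.52351821 0.19954874 0.15045664] top [0.50424757 0.19306635 0.14281414]
side lever [260 141  14  17 103] [267.14563107 149.34951456] min [0.59471207 0.102236   0.10508605] max [0.63275173 0.20262034 0.11062631] top [0.61378713 0.14112478 0.10774221]
side lever [199 204  25  34 290] [209.84137931 218.8862069 ] min [ 0.48395691 -0.21144027  0.10512733] max [ 0.51909687 -0.19981304  0.16491889] top [ 0.49180006 -0.20703139  0.15852843]
```

```bash
python3 - <<'E'
import numpy as np,cv2
for n,(x0,x1,y0,y1) in dict(scene=(110,230,130,255),side=(180,340,195,320)).items():
    p=np.load(f"{n}0.npz")['p'][y0:y1,x0:x1];cv2.imwrite(f"pics/{n}0c.png",cv2.resize(p[...,::-1],None,fx=4.5,fy=4.5,interpolation=cv2.INTER_NEAREST))
E
```

```text
(no output)
```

Both views give about the same result. The extractor centre is near (0.580, -0.204), its yaw is about 0.7° and its top measures 200x180 at z≈0.09. The pivot is therefore near (0.518, -0.205, 0.10). The lever end measures x≈0.49, z≈0.163, which matches the given geometry. The controller is at y≈+0.17, well clear. I'll move to the robot side of the lever with the jaws shut.

Request:
move_arm(
  plan="0 -4.3 3.4 0 2; 0 -8.7 6.9 0 4; 0 -13 10.3 0 7; 0 -17.4 13.7 0 9; 0 -20 15.8 0 12; 0 -22.6 17.9 0 15; 0 -25 19.8 0 17.5; 0 -27 21.3 0 17.5",
)

```text
clock: 0.77
eef_pos: [0.3684, -0.2945, 0.2501]
eef_rot: [0.0, 0.001, 1.0, 0.0]
wrist_force: [0.5, -1.0, -0.4]
opening: -0.0
```

Request:
move_arm(
  plan="0 -2 3 0 0; 0 -4 6 0 0; 0 -5.6 8.3 0 0; 0 -5.6 8.3 3 0; 0 -5.6 8.3 6 0; 0 -5.6 8.3 9 0; 0 -5.6 8.3 10 0; 0 -5.6 8.3 10 0",
)

```text
clock: 1.43
eef_pos: [0.4224, -0.213, 0.1473]
eef_rot: [-0.003, -0.0, 1.0, 0.001]
wrist_force: [0.7, -0.2, 0.1]
opening: -0.0
```

```bash
python3 - <<'E'
from rig import monitor, eyes
from h import *
print(monitor.observe()['eef_pos'])
for n in("scene","side"):
    p,d=eyes.snapshot(n);cv2.imwrite(f"pics/{n}1.png",p[...,::-1])
    i=eyes.camera_info(n);P=cloud(i,d)
    m=(P[...,2]>.12)&(P[...,2]<.17)&(abs(P[...,1]+.205)<.06)&(P[...,0]>.38)&(P[...,0]<.56)
    q=P[m]
    for zz in (.127,.135,.145,.155,.162):
        r=q[abs(q[:,2]-zz)<.004]
        f=r[r[:,0]<.465];l=r[r[:,0]>=.465]
        print(n,zz,"finger",len(f) and (f[:,:2].min(0),f[:,:2].max(0)),"lever",len(l) and (l[:,:2].min(0),l[:,:2].max(0)))
E
```

```text
[ 0.42239239 -0.21298711  0.14729062]
scene 0.127 finger (array([ 0.42281459, -0.21075468]), array([ 0.43322664, -0.20651914])) lever (array([ 0.50367288, -0.20783635]), array([ 0.51224735, -0.19844291]))
scene 0.135 finger (array([ 0.41809385, -0.22566062]), array([ 0.43544807, -0.20132791])) lever (array([ 0.50073388, -0.20912475]), array([ 0.50991169, -0.19721592]))
scene 0.145 finger (array([ 0.41357569, -0.22699513]), array([ 0.4345099 , -0.19966418])) lever (array([ 0.49163545, -0.20827597]), array([ 0.50465008, -0.19635874]))
scene 0.155 finger (array([ 0.41937945, -0.22774034]), array([ 0.43528537, -0.20028956])) lever (array([ 0.48953052, -0.21021312]), array([ 0.50243821, -0.19797553]))
scene 0.162 finger (array([ 0.41950304, -0.22699142]), array([ 0.43688551, -0.20003167])) lever (array([ 0.48702407, -0.21013304]), array([ 0.49734027, -0.19782   ]))
side 0.127 finger 0 lever (array([ 0.49649768, -0.2084671 ]), array([ 0.51021026, -0.20245408]))
side 0.135 finger (array([ 0.41215078, -0.22102731]), array([ 0.43315498, -0.21385961])) lever (array([ 0.49375411, -0.21091101]), array([ 0.50747376, -0.20275523]))
side 0.145 finger (array([ 0.41210569, -0.22821546]), array([ 0.43328031, -0.20731487])) lever (array([ 0.48802536, -0.21028636]), array([ 0.5046889 , -0.20238685]))
side 0.155 finger (array([ 0.41206627, -0.22910565]), array([ 0.43327302, -0.2095303 ])) lever (array([ 0.4838527 , -0.21092343]), array([ 0.50041783, -0.20034311]))
side 0.162 finger (array([ 0.41249628, -0.2284179 ]), array([ 0.43339094, -0.20548945])) lever (array([ 0.48392495, -0.21025638]), array([ 0.49637751, -0.19999445]))
```

The fingers (y -0.227 to -0.200) sit about 9 mm to one side of the lever (y ≈ -0.204), so I'll recentre. The finger front face is at x≈0.433 and the lever's near face at about 0.485. I'll push along +x.

Request:
move_arm(
  plan="0 -1.5 0.9 0 0; 0 -3 0.9 0 0; 0 -4.2 0.9 0 0; 0 -5.2 0.9 0 0; 0 -6.2 0.9 0 0; 0 -7.2 0.9 0 0; 0 -8 0.9 0 0; 0 -8 0.9 0 0",
)

```text
clock: 2.2
eef_pos: [0.5056, -0.2047, 0.1519]
eef_rot: [0.001, -0.0, 1.0, -0.0]
wrist_force: [-0.8, -0.7, -0.1]
opening: -0.0
```

```bash
cat > look.py <<'E'
import sys
from rig import monitor, eyes
from h import *
k=sys.argv[1]
s=monitor.observe();print(s['eef_pos'],s['wrist_force'],s['clock'])
for n in("scene","side"):
    p,d=eyes.snapshot(n)
    i=eyes.camera_info(n);P=cloud(i,d)
    x0,x1,y0,y1=(110,270,110,250) if n=="scene" else (180,340,180,320)
    cv2.imwrite(f"pics/{n}{k}.png",cv2.resize(p[y0:y1,x0:x1,::-1],None,fx=4,fy=4))
    for nm,yc in(("ext",-.205),("ctl",.195)):
        m=(P[...,2]>.11)&(P[...,2]<.175)&(abs(P[...,1]-yc)<.03)&(P[...,0]>.46)&(P[...,0]<.58);q=P[m]
        if len(q): t=q[q[:,2]>q[:,2].max()-.008];print(n,nm,len(q),"top",np.median(t,0),q.max(0))
E
python3 look.py 2
```

```text
[ 0.50562768 -0.20465354  0.15186866] [-0.80977154 -0.74651897 -0.06656046] 2.2
scene ext 249 top [ 0.51569014 -0.20528298  0.17179738] [ 0.55322426 -0.18818234  0.17497521]
scene ctl 99 top [0.50631696 0.19551036 0.14461094] [0.52179094 0.20194564 0.14840312]
side ext 530 top [ 0.50658903 -0.21737154  0.16815136] [ 0.54972263 -0.19293663  0.1728752 ]
```

View pics/side2.png

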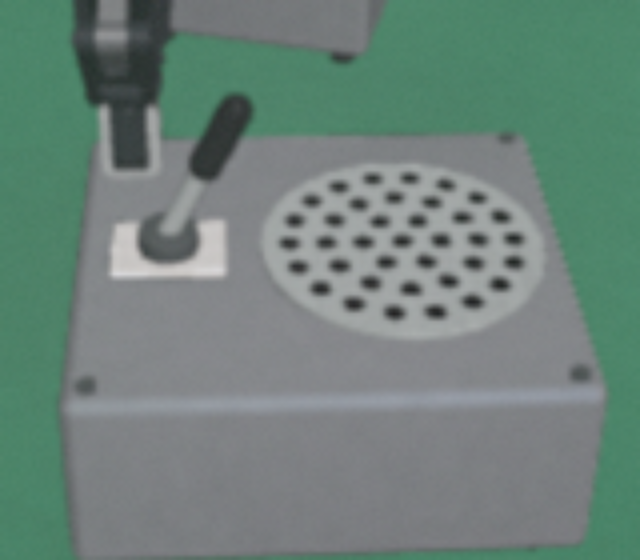

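The lever has snapped over: its tip is at about (235,105) in the crop, leaning towards the intake and clear of the fingers at (130,150). Next I'll retreat towards the robot and then up.

Request:
move_arm(
  plan="0 2 0 0 0; 0 5 0 0 0; 0 8 0 0 0; 0 8 0 -3 0; 0 8 0 -6 0; 0 8 0 -9 0; 0 8 0 -10 0; 0 8 0 -10 0",
)

```text
clock: 2.97
eef_pos: [0.4246, -0.2049, 0.2544]
eef_rot: [0.003, -0.0, 1.0, -0.001]
wrist_force: [0.6, 0.6, 0.0]
opening: 0.0002
```

```bash
python3 look.py 3
```

```text
[ 0.42459882 -0.2048694   0.2544358 ] [0.62469075 0.62819124 0.00281872] 2.9667
scene ext 84 top [ 0.54841096 -0.20210425  0.15918638] [ 0.55449908 -0.19597567  0.16344288]
scene ctl 100 top [0.50449413 0.19528894 0.14416343] [0.52219282 0.20194257 0.14847943]
side ext 264 top [ 0.54360129 -0.20567767  0.16174427] [ 0.54972654 -0.19944379  0.16487415]
side ctl 93 top [0.50193083 0.19394234 0.14656435] [0.51872939 0.20199149 0.14986402]
```

View pics/scene3.png

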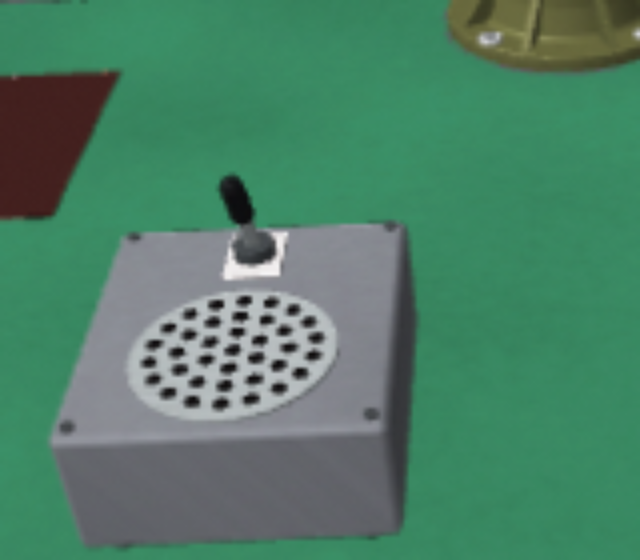

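View pics/side3.png

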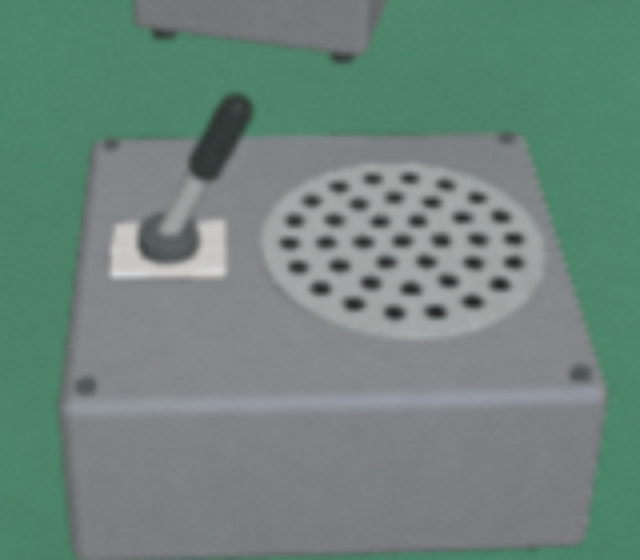

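Both views show the lever leaning onto the intake side, with the tip at about (235,105) in the side crop and (232,185) in the scene crop. It stays there with the gripper away. The lever top is at x≈0.545, 27 mm past the pivot, which is the full "on" lean. The controller lever hasn't moved, so I'm handing the job in.

```bash
python3 -c "
from rig import ctrl;print(ctrl.job_done())"
```

```text
the job is handed in; nothing more can be done
None
```

The dust extractor is switched on. I pushed its toggle with closed fingers from the robot's side; it snapped over towards the intake, and I backed the arm away and up before handing in at about 3 s.

- **Extractor toggle:** with the gripper clear, both cameras put the lever end at x ≈ 0.544–0.548 m, z ≈ 0.16 m. That is about 27 mm past the pivot on the intake side, which is the full "on" lean.
- **Controller toggle:** it was never touched. Its lever end stayed at x ≈ 0.50 m and still leans to the off side.
- **Forces:** the force readings at the end of each move were all about 1 N or less. Forces during the moves were not logged.

No checks failed. The two cameras disagreed by a few millimetres, slightly more than the stated 2 mm calibration, but not enough to change any result. I took no picture after handing in.

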